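# Open the water filter whose cap may be reverse-threaded

## Robot

A 6-joint arm with a two-finger parallel gripper is mounted at the origin on a cart in front of the work surface, level with it; the furniture and walls round the work are solid. World frame = base frame: x ahead of the robot, y to its left, z up, the work surface at z = 0. Lengths are in m, angles in rad, forces in N, time in s.
With the tool pointing down it reaches from about 0.4 to 0.825 m from the base axis. Payload 7 kg.
Tool frame: the origin (TCP) lies at the very end of the fingers, on their centre line; the grasp point (between the pads) lies 19 mm behind it; z points along the fingers, y is the line along which they close (so a half turn about z gives the same grasp; the last joint's range is limited). The gripper opens to 88 mm and grips with 3 to 60 N. Pads are 19 mm wide; open, the fingers measure 130 mm over their backs; the gripper's body (78 mm by 193 mm) begins 47 mm behind the grasp point.
Start: joints at [1.612, 0.359, 0.012, 0, -1.224, -0.288], TCP at [0.165, 0.655, 0.227] pointing down, gripper open.
Joint ranges: [-3.07, 3.07], [-1.43, 2.12], [-1.02, 1.25], [-3.03, 1.67], [-3.05, -0], [-3.03, 3.03]. Speed limits (rad/s): [2.39, 2.39, 3.01, 3.14, 3.14, 3.14].

## Interface

Orientations are given as [roll, pitch, yaw] about the fixed x, y, z axes, in that order (R = Rz(yaw) Ry(pitch) Rx(roll)).
In Python, from station import arm gives the robot as it stands.
- The arm moves only by the tool step_arm, never from a script. Its argument "rows" is a list of rows, each a list of 5 numbers: the shift along the world's x, y, z in m, then the turn about the world's z in rad, then the finger opening in m, from 0 to 0.0876. In form: [[x, y, z, spin, gripper], ...]. A call has 1 to 20 rows; each row is the pose to reach, as a shift and turn from the pose commanded when the call began; what a row does not reach only later rows make up. A row lasts 1/10 s, in which the tool goes at most 50 mm and 8.59 degrees, less where a joint would pass 70% of its speed; a pose out of reach is approached as far as the arm can. A call with a gripper value outside its range is refused whole. The fingers move at their own pace and stop on an object; "newtons" is the grip in N (left out, the last holds). Time passes only in rows, so rows that repeat a pose let the fingers close. It gives the time, the measured TCP pose, the force, the opening and the grip force at its end, in the units of the state.
- arm.get_state(): the state, without advancing time (a new reading comes with each control period).
- arm.grab_frame(name): name is "scene" or "top" or "wrist"; returns a dict with "color" (400x640x3 uint8, blue, green, red), "vfov" (degrees; the focal length in pixels is half the picture's height over the tangent of half this angle, whatever the lens; pixels are square), "cx", "cy" (the principal point, pixels), "rvec" (rotation vector, rad) and "tvec" (3), from world to camera coordinates, as OpenCV has them. Camera axes: x right, y down, z forward; pixel columns grow to the right and rows downward; lengths in m; the calibration is good to about 2 mm. The wrist camera is an equidistant fisheye: a pixel r from the principal point sees the ray r / f radians off the axis. A picture is of the moment at which its call begins. There is no depth.
- arm.job_done(): hands the job in; it is judged then, once.
The state is a dict: "t": time; "q": joint angles; "qd": joint speeds; "joint_efforts": joint torques, N m; "eef_pos": TCP position; "ee_rot": TCP orientation; "force": force on the tool from outside, world axes, zero at the start; "moment": the same for the moment, N m; "width": finger opening in m; "gripper_force": force on a finger pad.
Only numpy, scipy, OpenCV 4.12 (cv2) and the standard library are available. Lean on these libraries where they do the work, as an engineer would, in place of code of your own. Each camera call takes 0.05 s, during which the arm holds its last target. There are 200 camera calls.

## Task

Someone parked a tape roll over the cap of one of the two water-filter housings: slide the roll straight up off it and set it down flat on the free worktop, without dropping it. Then unscrew that housing's cap; nobody knows whether its quick thread is ordinary or reverse, so try one way and, if it is blocked, the other; lift the loosened cap off and finish while still holding it upright in the air, 6 cm or more above the bare neck. Leave the other housing alone, and do not disturb the salt shaker, the tin and the onion.

Things in the scene. Friction and masses are not known exactly. Their poses are not given: they have to be found in the camera images.
- housing: The filter housing to be opened, fixed: a squat round steel drum, 90 mm across (foot 104 mm), 48 mm high, two short grey hose spigots at its far side (26 mm up, to 62 mm from the axis). Origin: centre of its underside, on the worktop; z up. On its flat top are the neck, the cap and, at first, the tape roll. It stands left or right of the other housing.
- neck_top (a point): Centre of the neck's top, 82 mm above the worktop; hidden in the cap at first. Its quick thread: turned the right way the cap moves freely, without rising, to a stop about 1.4 rad from its first angle; from about 1.0 rad on it lifts off (turn it about 1.2 rad, one grasp). The wrong way it is blocked after about 0.15 rad. Which way opens, seen from above, differs between starts and cannot be seen.
- cap: This housing's grey ribbed round screw cap, about 60 g: 42 mm across, 42 mm tall, closed on top. Origin: centre of its underside, at first on the drum's flat top (48 mm up), so its top is at 90 mm; z up. Pulling does not take it off before it is unscrewed (2 mm of play). Once unscrewed it lifts straight up, and is clear of the neck 35 mm higher.
- roll: Roll of wide paper tape on a cardboard core, about 120 g: a ring 64 mm across, hole 52 mm, 48 mm tall, upright round the cap (5 mm gap, its top 6 mm above the cap's, so the cap cannot be gripped until the roll is off). Origin: centre of its underside, 48 mm up at first; z along its axis. Grip it across its outside.
- spare: The other filter housing, of the same measures, with the same cap but no roll: leave it alone. Fixed. Origin: centre of its underside. The housings stand at least 0.28 m apart (axis to axis); the worktop between them is free for x below 0.54 m.
- salt_shaker: Bystander: salt shaker, 44 mm across, 90 mm tall; origin: centre of its underside.
- tin_tuna: Bystander: flat tin, 86 mm across, 40 mm tall; origin: centre of its underside.
- onion: Bystander: onion, 67 mm across, 78 mm tall; origin: centre of its underside.
Not all that is in view belongs to the job. Leave any blue look-alike of the roll alone. Leave any orange or purple look-alike of the cap alone.

How it is judged:
On the way, in this order (a step that is already met when the one before it is completed fails the run):
1. the tape roll is off the housing and lies flat on the worktop, let go, with the cap still seated on its housing (height (world z) of roll below 0.012 m and angle between roll's own z axis and vertical below 0.15 rad and contact force between roll and the fingers below 0.05 N and contact force between roll and housing below 0.05 N and linear speed of roll below 0.05 m/s and z of cap in the frame of housing below 0.056 m), for 0.2 s.
2. the cap, still seated on the neck, has been turned at least 0.7 rad in its opening direction (angle between the x axis of cap and the x axis of housing, either way round above 0.7 rad and z of cap in the frame of housing below 0.056 m and horizontal distance between cap and housing below 0.006 m).
At the end, for the whole second after the job is handed in: The fingers hold the cap, still and upright within 0.35 rad, its underside at least 40 mm above the top of the neck and touching neither housing; the tape roll lies flat (within 0.15 rad) on the worktop, let go and at rest (z of cap in the frame of neck_top above 0.04 m and contact force between cap and the fingers above 0.5 N and angle between cap's own z axis and vertical below 0.35 rad and linear speed of each of cap, roll below 0.05 m/s and contact force between each of cap, roll and housing below 0.05 N and contact force between cap and spare below 0.05 N and height (world z) of roll below 0.012 m and angle between roll's own z axis and vertical below 0.15 rad and contact force between roll and the fingers below 0.05 N); the arm keeps its last pose, push and grip.
It fails at once if the tape roll was dropped or flung (faster than 0.9 m/s) (linear speed of roll above 0.9 m/s).
It fails at once if the other housing was pushed or gripped (over 2 N) (contact force between spare and the fingers above 2 N or contact force between spare and the arm above 2 N or contact force between spare and roll above 2 N or contact force between spare and cap above 2 N).
It fails at once if a bystander was moved more than 30 mm or tipped (distance of any of salt_shaker, tin_tuna, onion from where it was at the start of the episode above 0.03 m or angle between any of salt_shaker, tin_tuna, onion's own z axis and vertical above 0.4 rad).
It also fails if it takes over 64 s, if anything falls off the work surface, if the arm or the gripper's body presses on something with over 40 N, if the wrist force passes 120 N, or if a joint passes its speed limit or range.

## Working session

There is one attempt and no reset: what is moved stays moved. The work goes in short steps, Python scripts to look and compute and a tool call to move; the robot and the scene stay as the last step left them, time stands still between calls to the robot, and variables do not carry over. Pictures are saved under pics/ and viewed, at most 10 in all, crops included, and the job is handed in when it is done.

Besides the shell and the picture viewer there is one more tool, called after "Emit:" as name(argument=value, ...) on one line, values as JSON. step_arm: Moves the arm, as the interface text tells. Its arguments: {"type":"object","properties":{"rows":{"type":"array"},"newtons":{"type":"number"}},"required":["rows"]}

```bash
mkdir -p pics; cat > h.py <<'E'
import cv2,numpy as np,json
from station import arm
def grab(n,fn):
    f=arm.grab_frame(n); cv2.imwrite('pics/'+fn+'.png',f['color']); np.save('pics/'+fn+'.npy',{k:f[k] for k in f if k!='color'},allow_pickle=True); return f
def world(fn,u,v,z):
    f=np.load('pics/'+fn+'.npy',allow_pickle=True).item()
    R=cv2.Rodrigues(np.array(f['rvec'],float))[0];t=np.array(f['tvec'],float).ravel()
    F=200/np.tan(np.radians(f['vfov'])/2)
    a,b=(u-f['cx'])/F,(v-f['cy'])/F
    if fn.startswith('wrist'):
        r=np.hypot(a,b); s=np.sin(r)/r if r>1e-9 else 1; d=np.array([a*s,b*s,np.cos(r)])
    else: d=np.array([a,b,1.])
    c=-R.T@t; d=R.T@d
    return c+d*(z-c[2])/d[2]
E
python3 - <<'E'
from h import *
a=grab('scene','scene0');b=grab('top','top0')
for f in (a,b): print(f['vfov'],f['cx'],f['cy'],-cv2.Rodrigues(np.array(f['rvec'],float))[0].T@np.ravel(f['tvec']))
print(arm.get_state())
E
```

```text
48.48001107358214 326.9579137874515 206.3101608979975 [0.10503493 0.50155276 1.20797569]
57.3958263920651 318.98758020945775 201.1810852693151 [0.39572255 0.0514301  1.27540335]
{'t': 0.1, 'q': array([ 1.61211862e+00,  3.59313771e-01,  1.11192181e-02, -3.13284738e-04,
       -1.22410149e+00, -2.88106763e-01]), 'qd': array([ 0.00018636, -0.00103752,  0.00242162,  0.00252314,  0.00026606,
        0.00117561]), 'joint_efforts': array([-1.60449283e-03, -5.84163058e+01,  2.93752635e+01,  7.01559439e+00,
        1.02114133e-02, -4.48985190e-05]), 'eef_pos': array([0.16480805, 0.65410047, 0.22570288]), 'ee_rot': array([ 3.14007107e+00, -1.43781532e-04, -2.46891033e-01]), 'force': array([-0.15948603, -0.1742212 , -0.27228705]), 'moment': array([ 0.06421192, -0.00013534, -0.02140265]), 'gripper_force': 0.0, 'width': 0.08727365066020229}
```

View pics/scene0.png

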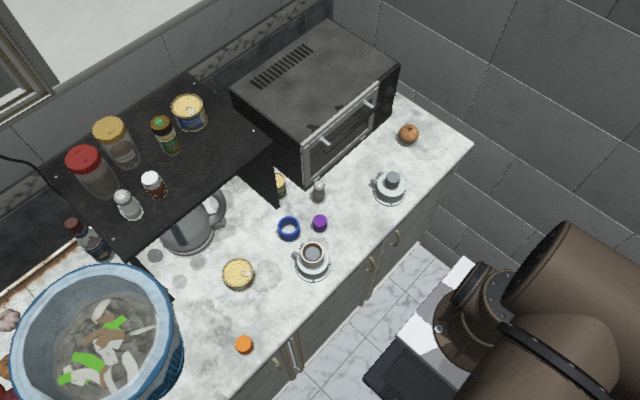

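View pics/top0.png

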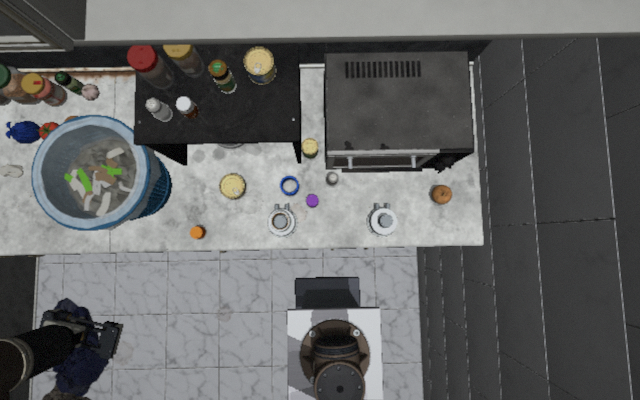

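```bash
python3 - <<'E'
from h import *
s=cv2.imread('pics/scene0.png');t=cv2.imread('pics/top0.png')
a=cv2.resize(s[160:290,260:420],None,fx=4.5,fy=4.5,interpolation=cv2.INTER_CUBIC)[:, :720]
c=cv2.resize(t[160:250,180:460],(784,252),interpolation=cv2.INTER_CUBIC)
a=cv2.resize(a,(420,341))
o=np.zeros((593,784,3),np.uint8);o[:341,:420]=a;o[341:]=c
cv2.imwrite('pics/c1.png',o)
E
```

```text
(no output)
```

View pics/c1.png

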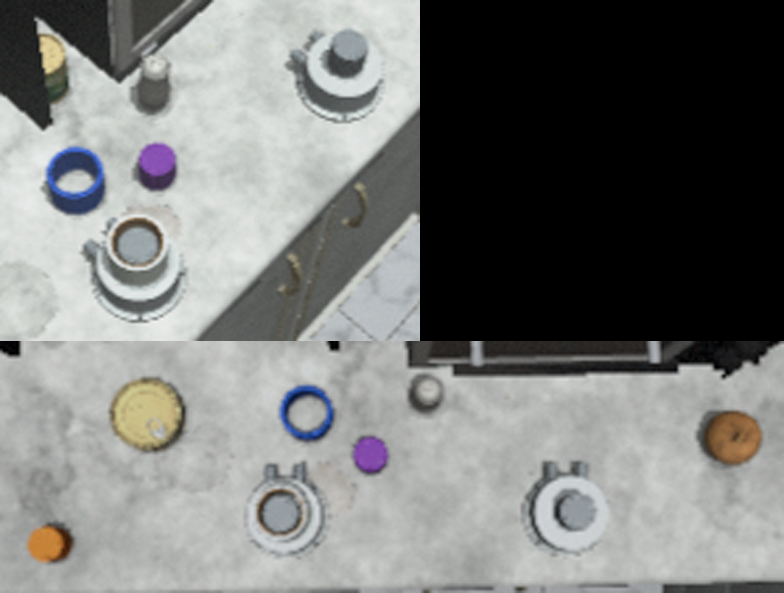

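Left housing (top ≈ 281,221; scene ≈ 312,252) has a white ring with a brown core round a grey cap, so it is the target. The right one (top ≈ 385,221) has a bare cap and is the spare. The blue ring (290,186) and the purple (312,201) and orange (197,232) caps are decoys.

```bash
python3 - <<'E'
from h import *
def T(x,y): return 180+(x+.5)/2.8-.5,160+(y-341+.5)/2.8-.5
def S(x,y): k=160/420; return 260+(x+.5)*k-.5,160+(y+.5)*130/341-.5
p=lambda n,a,z: print(n,world(*a,z).round(4))
p('roll top T',('top0',*T(280.5,512)),.096); p('foot T',('top0',*T(285,515)),.005); p('drum T',('top0',*T(285,513)),.048)
p('roll top S',('scene0',*S(137,243)),.096); p('cap S',('scene0',*S(138,243)),.09)
p('spare cap T',('top0',*T(576,510)),.09);p('spare cap S',('scene0',*S(350,46)),.09)
p('blue',('top0',*T(306,412)),.048);p('purple',('top0',*T(370,455)),.042);p('tin',('top0',*T(148,413)),.04);p('salt',('top0',*T(427,392)),.09);p('orange',('top0',*T(49,543)),.042)
for e in ((270,470),(300,470)): p('spig',('top0',*T(*e)),.026)
p('edge',('top0',*T(400,585)),0.)
E
```

```text
roll top T [0.4509 0.1697 0.096 ]
foot T [0.4513 0.1733 0.005 ]
drum T [0.4518 0.1692 0.048 ]
roll top S [0.4485 0.173  0.096 ]
cap S [0.4496 0.1705 0.09  ]
spare cap T [ 0.4465 -0.1721  0.09  ]
spare cap S [ 0.4427 -0.1705  0.09  ]
blue [0.5735 0.1425 0.048 ]
purple [0.5202 0.0661 0.042 ]
tin [0.5772 0.3353 0.04  ]
salt [ 0.5883 -0.0026  0.09  ]
orange [0.4219 0.453  0.042 ]
spig [0.5058 0.1891 0.026 ]
spig [0.5051 0.1524 0.026 ]
edge [0.362  0.0325 0.    ]
```

Emit:
step_arm(rows=[[0.024, -0.04, 0, 0.02, 0.0876], [0.048, -0.081, 0, 0.04, 0.0876], [0.071, -0.121, 0, 0.06, 0.0876], [0.095, -0.161, 0, 0.08, 0.0876], [0.119, -0.202, 0, 0.1, 0.0876], [0.143, -0.242, 0, 0.12, 0.0876], [0.166, -0.282, 0, 0.14, 0.0876], [0.19, -0.323, 0, 0.165, 0.0876], [0.214, -0.363, 0, 0.185, 0.0876], [0.238, -0.403, 0, 0.205, 0.0876], [0.261, -0.444, 0, 0.225, 0.0876], [0.285, -0.484, 0, 0.247, 0.0876], [0.285, -0.484, 0, 0.247, 0.0876], [0.285, -0.484, 0, 0.247, 0.0876], [0.285, -0.484, 0, 0.247, 0.0876]])

```text
t: 1.6
eef_pos: [0.4496, 0.1708, 0.2264]
ee_rot: [3.142, 0.0, 0.0]
force: [0.0, -0.2, 0.6]
width: 0.0878
gripper_force: 0.0
```

```bash
python3 - <<'E'
from h import *
grab('wrist','wrist1');s=arm.get_state();print(s['t'],s['eef_pos'],s['ee_rot'],s['q'])
E
```

```text
1.65 [0.44954721 0.17120657 0.2264559 ] [3.14157525e+00 1.85668681e-04 1.05791911e-03] [ 7.73897842e-01  3.47221796e-02 -4.00639758e-01 -1.29211280e-04
 -1.13557947e+00  7.98010891e-01]
```

View pics/wrist1.png

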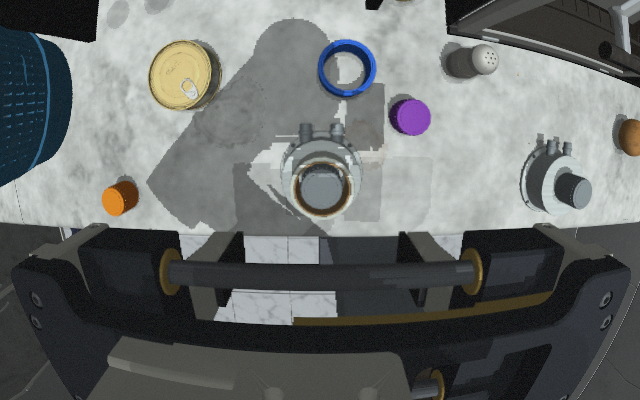

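The white roll round the grey cap is at about (321,188), centred between the fingers (columns 230–410).

```bash
python3 - <<'E'
from h import *
for u,v,z in ((321,188,.096),(321,185,.09),(291,188,.096),(351,188,.096),(321,157,.096),(321,220,.096),(572,192,.09)): print(u,v,world('wrist1',u,v,z).round(4))
E
```

```text
321 188 [0.451  0.1692 0.096 ]
321 185 [0.4525 0.1692 0.09  ]
291 188 [0.451  0.1983 0.096 ]
351 188 [0.451  0.1402 0.096 ]
321 157 [0.4812 0.1692 0.096 ]
321 220 [0.4181 0.1692 0.096 ]
572 192 [ 0.447  -0.1524  0.09  ]
```

Emit:
step_arm(rows=[[0, -0.001, -0.04, 0, 0.0876], [0, -0.001, -0.08, 0, 0.0876], [0, -0.001, -0.115, 0, 0.0876], [0, -0.001, -0.135, 0, 0.0876], [0, -0.001, -0.15, 0, 0.0876], [0, -0.001, -0.16, 0, 0.0876], [0, -0.001, -0.165, 0, 0.0876], [0, -0.001, -0.165, 0, 0.0876], [0, -0.001, -0.165, 0, 0.0876]], newtons=20)

```text
t: 2.55
eef_pos: [0.4502, 0.1701, 0.0622]
ee_rot: [-3.141, -0.001, 0.001]
force: [-0.9, 0.4, -0.1]
width: 0.0879
gripper_force: 0.0
```

Emit:
step_arm(rows=[[0, 0, 0, 0, 0.075], [0, 0, 0, 0, 0.07], [0, 0, 0, 0, 0.066], [0, 0, 0, 0, 0.063], [0, 0, 0, 0, 0.06], [0, 0, 0, 0, 0.055], [0, 0, 0, 0, 0.055], [0, 0, 0, 0, 0.055]], newtons=20)

```text
t: 3.35
eef_pos: [0.4501, 0.1696, 0.0618]
ee_rot: [-3.141, -0.0, 0.0]
force: [-0.9, -1.7, 5.2]
width: 0.065
gripper_force: 20.0
```

Emit:
step_arm(rows=[[0, 0, 0.005, 0, 0.055], [0, 0, 0.015, 0, 0.055], [0, 0, 0.027, 0, 0.055], [0, 0, 0.04, 0, 0.055], [0, 0, 0.055, 0, 0.055], [0, 0, 0.07, 0, 0.055], [0, 0, 0.085, 0, 0.055], [0, 0, 0.095, 0, 0.055], [0, 0, 0.1, 0, 0.055], [0, 0, 0.1, 0, 0.055], [0, 0, 0.1, 0, 0.055]])

```text
t: 4.45
eef_pos: [0.4496, 0.1693, 0.1611]
ee_rot: [3.141, 0.001, 0.0]
force: [-0.6, -0.6, -1.2]
width: 0.0642
gripper_force: 20.0
```

```bash
python3 - <<'E'
from h import *
a=grab('scene','scene2')['color'];b=grab('wrist','wrist2')['color']
s=arm.get_state();print(s['t'],s['width'],s['gripper_force'],s['force'])
o=np.zeros((560,800,3),np.uint8);o[:,:]=0
o[:260,:400]=cv2.resize(a[160:290,220:420],(400,260));o[260:510,:400]=cv2.resize(b,(400,250))
o[:300,400:]=cv2.resize(b[100:250,220:420],(400,300))
cv2.imwrite('pics/c2.png',o)
E
```

```text
4.55 0.06446801875075682 19.999652914702892 [-0.12074984  0.15933144 -1.54978941]
```

View pics/c2.png

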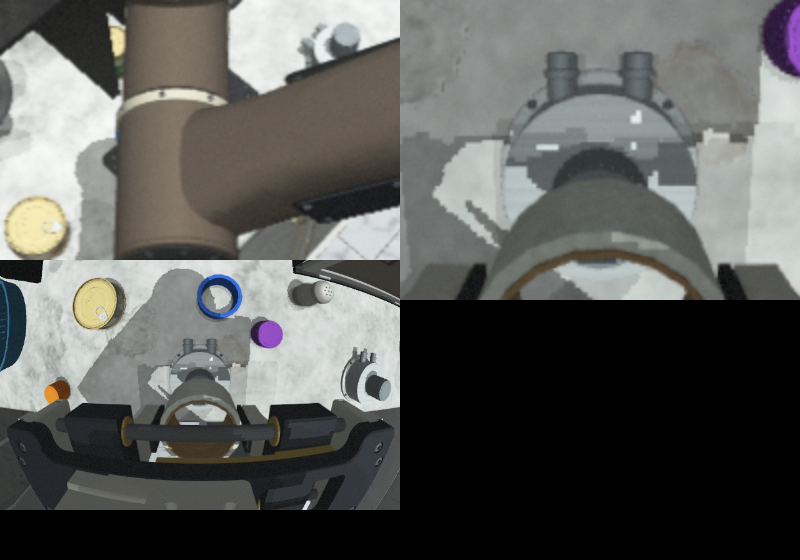

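Emit:
step_arm(rows=[[0, -0.015, 0, 0, 0.055], [0, -0.04, 0, 0, 0.055], [0, -0.07, 0, 0, 0.055], [-0.003, -0.1, 0, 0, 0.055], [-0.005, -0.13, 0, 0, 0.055], [-0.005, -0.155, 0, 0, 0.055], [-0.005, -0.168, 0, 0, 0.055], [-0.005, -0.17, -0.01, 0, 0.055], [-0.005, -0.17, -0.03, 0, 0.055], [-0.005, -0.17, -0.055, 0, 0.055], [-0.005, -0.17, -0.08, 0, 0.055], [-0.005, -0.17, -0.105, 0, 0.055], [-0.005, -0.17, -0.122, 0, 0.055], [-0.005, -0.17, -0.133, 0, 0.055], [-0.005, -0.17, -0.14, 0, 0.055], [-0.005, -0.17, -0.143, 0, 0.055], [-0.005, -0.17, -0.143, 0, 0.055], [-0.005, -0.17, -0.143, 0, 0.055]])

```text
t: 6.35
eef_pos: [0.4453, -0.0002, 0.0189]
ee_rot: [-3.141, -0.001, 0.0]
force: [-0.5, -0.5, -1.2]
width: 0.0645
gripper_force: 20.0
```

Emit:
step_arm(rows=[[0, 0, -0.002, 0, 0.055], [0, 0, -0.003, 0, 0.055], [0, 0, -0.004, 0, 0.055], [0, 0, -0.004, 0, 0.055], [0, 0, -0.004, 0, 0.055]])

```text
t: 6.85
eef_pos: [0.445, -0.0005, 0.0146]
ee_rot: [-3.142, -0.0, 0.0]
force: [0.5, 0.8, -2.0]
width: 0.0645
gripper_force: 20.0
```

Emit:
step_arm(rows=[[0, 0, -0.001, 0, 0.055], [0, 0, -0.002, 0, 0.055], [0, 0, -0.002, 0, 0.055], [0, 0, -0.002, 0, 0.055]])

```text
t: 7.25
eef_pos: [0.4452, -0.0005, 0.0136]
ee_rot: [3.142, -0.001, 0.001]
force: [-4.4, 1.2, 17.0]
width: 0.0643
gripper_force: 20.0
```

Contact with the worktop. Back off 1 mm, release, rise.

Emit:
step_arm(rows=[[0, 0, 0.001, 0, 0.06], [0, 0, 0.001, 0, 0.067], [0, 0, 0.001, 0, 0.075], [0, 0, 0.001, 0, 0.082], [0, 0, 0.001, 0, 0.0876], [0, 0, 0.001, 0, 0.0876], [0, 0, 0.001, 0, 0.0876], [0, 0, 0.015, 0, 0.0876], [0, 0, 0.04, 0, 0.0876], [0, 0, 0.075, 0, 0.0876], [0, 0, 0.11, 0, 0.0876], [0, 0, 0.145, 0, 0.0876], [0, 0, 0.17, 0, 0.0876], [0, 0, 0.17, 0, 0.0876]])

```text
t: 8.65
eef_pos: [0.447, 0.0001, 0.1862]
ee_rot: [-3.139, -0.007, 0.001]
force: [0.5, 0.8, -0.3]
width: 0.0879
gripper_force: 0.0
```

Emit:
step_arm(rows=[[0, 0.02, 0, 0, 0.0876], [0, 0.06, 0, 0, 0.0876], [0, 0.1, 0, 0, 0.0876], [0, 0.135, 0, 0, 0.0876], [0.003, 0.16, 0, 0, 0.0876], [0.005, 0.17, 0, 0, 0.0876], [0.005, 0.17, 0, 0, 0.0876], [0.005, 0.17, 0, 0, 0.0876]])

```text
t: 9.45
eef_pos: [0.4495, 0.1689, 0.182]
ee_rot: [3.141, 0.001, 0.0]
force: [1.1, 0.8, 0.6]
width: 0.0874
gripper_force: 0.0
```

```bash
python3 - <<'E'
from h import *
grab('wrist','wrist3')
s=arm.get_state();print(s['t'],s['eef_pos'])
E
```

```text
9.5 [0.44955344 0.16859784 0.18213582]
```

View pics/wrist3.png

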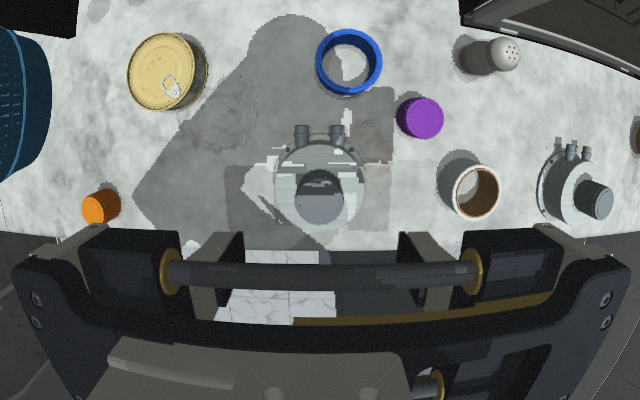

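```bash
python3 - <<'E'
from h import *
print(world('wrist3',320,207,.09))
E
```

```text
[0.44394258 0.16812684 0.09      ]
```

Emit:
step_arm(rows=[[0, 0, -0.03, 0, 0.0876], [0, 0, -0.065, 0, 0.0876], [0, 0, -0.095, 0, 0.0876], [0, 0, -0.112, 0, 0.0876], [0, 0, -0.122, 0, 0.0876], [0, 0, -0.127, 0, 0.0876], [0, 0, -0.127, 0, 0.0876], [0, 0, -0.127, 0, 0.0876], [0, 0, -0.127, 0, 0.07], [0, 0, -0.127, 0, 0.06], [0, 0, -0.127, 0, 0.052], [0, 0, -0.127, 0, 0.046], [0, 0, -0.127, 0, 0.042], [0, 0, -0.127, 0, 0.036], [0, 0, -0.127, 0, 0.03], [0, 0, -0.127, 0, 0.03], [0, 0, -0.127, 0, 0.03]], newtons=30)

```text
t: 11.2
eef_pos: [0.4499, 0.1695, 0.0556]
ee_rot: [3.142, 0.0, 0.0]
force: [0.5, 0.4, 1.0]
width: 0.0414
gripper_force: 30.0
```

```bash
python3 - <<'E'
from h import *
s=arm.get_state();print(s)
E
```

```text
{'t': 11.2, 'q': array([ 7.70702878e-01,  2.31090272e-01, -6.27157818e-01, -2.43385986e-05,
       -7.12613030e-01,  8.00311571e-01]), 'qd': array([ 0.00203118,  0.00067125,  0.00042494,  0.00015125, -0.00060169,
       -0.00163533]), 'joint_efforts': array([-8.99759447e-02, -3.90565896e+01,  2.03634006e+01,  4.83128607e+00,
        1.27966614e-01, -6.25108631e-03]), 'eef_pos': array([0.44988418, 0.16951434, 0.0555584 ]), 'ee_rot': array([3.14155894e+00, 5.75755733e-05, 1.99705538e-04]), 'force': array([0.4685429 , 0.43632284, 1.04573268]), 'moment': array([-0.0113775 ,  0.17141955,  0.0213844 ]), 'gripper_force': 29.999949471093714, 'width': 0.04144358391761784}
```

Emit:
step_arm(rows=[[0, 0, 0, 0.04, 0.03], [0, 0, 0, 0.08, 0.03], [0, 0, 0, 0.12, 0.03], [0, 0, 0, 0.16, 0.03], [0, 0, 0, 0.2, 0.03], [0, 0, 0, 0.24, 0.03], [0, 0, 0, 0.24, 0.03]])

```text
t: 11.9
eef_pos: [0.4499, 0.1705, 0.0556]
ee_rot: [-3.14, -0.001, 0.241]
force: [-4.2, 5.2, 1.0]
width: 0.042
gripper_force: 30.0
```

```bash
python3 - <<'E'
from h import *
s=arm.get_state();print(s['t'],s['ee_rot'],s['moment'],s['force'],s['joint_efforts'][5],s['width'])
E
```

```text
11.9 [-3.14006840e+00 -6.27550185e-04  2.40879287e-01] [ 1.91482339  1.26135167 -0.26172295] [-4.1741586   5.18930629  1.03555671] 0.7693190686404705 0.041979034229672946
```

Joint 6 torque of 0.77 N·m indicates it is blocked. Try the other way.

Emit:
step_arm(rows=[[0, 0, 0, -0.06, 0.03], [0, 0, 0, -0.12, 0.03], [0, 0, 0, -0.2, 0.03], [0, 0, 0, -0.28, 0.03], [0, 0, 0, -0.36, 0.03], [0, 0, 0, -0.44, 0.03], [0, 0, 0, -0.54, 0.03], [0, 0, 0, -0.64, 0.03], [0, 0, 0, -0.64, 0.03]])

```text
t: 12.8
eef_pos: [0.45, 0.1695, 0.0556]
ee_rot: [3.142, -0.0, -0.401]
force: [0.4, -0.2, 0.2]
width: 0.042
gripper_force: 30.0
```

```bash
python3 - <<'E'
from h import *
s=arm.get_state();print(s['t'],s['ee_rot'],s['moment'],s['force'],s['joint_efforts'][5],s['width'])
E
```

```text
12.8 [ 3.14158897e+00 -2.18594909e-05 -4.01346577e-01] [ 0.02480155  0.02539403 -0.01608539] [ 0.37000487 -0.17912275  0.18921506] -1.455940380692482 0.042043092290741026
```

Emit:
step_arm(rows=[[0, 0, 0, 0, 0.03], [0, 0, 0, -0.06, 0.03], [0, 0, 0, -0.14, 0.03], [0, 0, 0, -0.24, 0.03], [0, 0, 0, -0.34, 0.03], [0, 0, 0, -0.44, 0.03], [0, 0, 0, -0.54, 0.03], [0, 0, 0, -0.64, 0.03], [0, 0, 0, -0.71, 0.03], [0, 0, 0, -0.75, 0.03], [0, 0, 0, -0.75, 0.03], [0, 0, 0, -0.75, 0.03]])

```text
t: 14.0
eef_pos: [0.4494, 0.1689, 0.0555]
ee_rot: [3.14, -0.0, -1.147]
force: [-2.6, -2.6, 5.1]
width: 0.0419
gripper_force: 30.0
```

```bash
python3 - <<'E'
from h import *
s=arm.get_state();print(s['t'],s['ee_rot'],s['moment'],s['force'],s['joint_efforts'][5],s['width'])
E
```

```text
14.0 [ 3.14040301e+00 -4.49080150e-04 -1.14733776e+00] [-1.08348162  0.89043983  0.00950077] [-2.63955473 -2.59637992  5.08130797] -0.032560693798586726 0.0418767954752073
```

Turned freely (Mz ≈ 0). Lift gently and watch the force.

Emit:
step_arm(rows=[[0, 0, 0.002, 0, 0.03], [0, 0, 0.004, 0, 0.03], [0, 0, 0.006, 0, 0.03], [0, 0, 0.006, 0, 0.03]])

```text
t: 14.4
eef_pos: [0.4494, 0.1692, 0.0615]
ee_rot: [3.141, -0.0, -1.15]
force: [-3.4, -3.5, 0.3]
width: 0.0418
gripper_force: 30.0
```

Emit:
step_arm(rows=[[0, 0, 0.005, 0, 0.03], [0, 0, 0.015, 0, 0.03], [0, 0, 0.027, 0, 0.03], [0, 0, 0.04, 0, 0.03], [0, 0, 0.055, 0, 0.03], [0, 0, 0.07, 0, 0.03], [0, 0, 0.085, 0, 0.03], [0, 0, 0.1, 0, 0.03], [0, 0, 0.108, 0, 0.03], [0, 0, 0.112, 0, 0.03], [0, 0, 0.112, 0, 0.03], [0, 0, 0.112, 0, 0.03], [0, 0, 0.112, 0, 0.03]])

```text
t: 15.7
eef_pos: [0.4497, 0.1693, 0.1729]
ee_rot: [3.141, -0.0, -1.15]
force: [-0.3, -0.2, -0.2]
width: 0.0418
gripper_force: 30.0
```

```bash
python3 - <<'E'
from h import *
b=grab('wrist','wrist4')['color'];s=arm.get_state();print(s['t'],s['eef_pos'],s['ee_rot'],s['force'],s['width'],s['gripper_force'])
E
```

```text
15.75 [0.44966474 0.16931723 0.17292967] [ 3.14047668e+00 -3.41430631e-04 -1.14981857e+00] [-0.05407711  1.11485384 -0.73463871] 0.04181727974805133 30.000181747600436
```

View pics/wrist4.png

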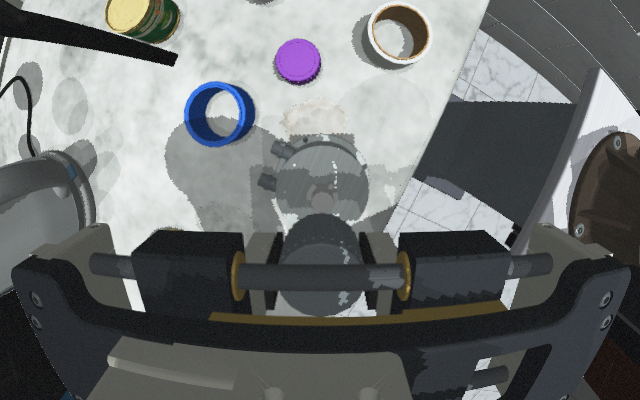

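The cap is held between the fingers at (320,270), the bare neck shows at (322,197), and the roll lies flat at (398,35).

```bash
python3 -c "
from station import arm
print(arm.job_done())"
```

```text
the job is handed in; nothing more can be done
None
```

I handed the job in with the tape roll flat on the worktop and the cap, which has a reverse thread (it opened clockwise from above), held upright about 80 mm above the bare neck. The spare housing and the bystanders were not touched as far as I could see, and the hand-in returned no verdict.

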